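# Clamp a wooden yak with an indexing vise lever

### The arm

A 7-joint arm with a two-finger parallel gripper is mounted at the origin on the work surface. World frame = base frame: x ahead of the robot, y to its left, z up, the work surface at z = 0. Lengths are in mm, angles in rad, forces in N, time in s.
With the tool pointing down it reaches from about 400 to 850 mm from the base axis. Payload 4.4 kg.
Tool frame: the origin (TCP) lies on the centre line of the jaws, within the pads' length; the fingertips stand arm.tcp_to_tips ahead of it and the grasp point (between the pads) lies 6 mm ahead of it (arm.tcp_to_tips is the distance from the TCP to the fingertips, in mm); x points along the fingers, y is the direction in which the jaws open and shut, and the axes are right-handed (so a half turn about x gives the same grasp; the last joint's range is limited). The gripper opens to 94 mm and grips with 3 to 60 N. Pads are 16 mm wide; open, the fingers measure 119 mm over their backs; the gripper's body (75 mm by 177 mm) begins 78 mm behind the grasp point.
Start: joints at [-1.205, 0.628, 0.038, 1.517, -0.027, 0.996, -0.02], TCP at [272.008, 590.364, 230.478] pointing down, gripper open.
Joint ranges: [-3.06, 3.06], [-0.37, 2.12], [-1.25, 1.32], [0.18, 2.47], [-1.1, 4.24], [0.23, 1.98], [-2.94, 2.94]. Speed limits (rad/s): [2.57, 2.57, 3.14, 3.14, 3.14, 3.14, 3.14].

### API

Orientations are given as a unit quaternion [w, x, y, z].
In Python, from station import get_obs, viewer, sign_off, arm gives the robot as it stands. The module is installed in compiled form; this text tells all that it offers.
- The arm moves only by the shell command python3 -m inch 'ROWS' [FORCE]. ROWS is text: rows parted by semicolons, each of 7 numbers parted by spaces: the closure, from -1 (fully open) to 1 (shut), then the shift along the world's x, y, z in cm, then the turn, a rotation vector about the world's x, y, z in rad. A call has 1 to 5 rows; each row shifts and turns the pose as measured when the row begins; what a row does not reach is not made up. A row lasts 1/10 s, in which the tool goes at most 50 mm and 8.59 degrees, less where a joint would pass 70% of its speed; a pose out of reach is approached as far as the arm can. A call with a gripper value outside its range is refused whole. The fingers move at their own pace and stop on an object; FORCE is the grip in N (left out, the last holds). Time passes only in rows, so rows that do not move let the fingers close. It gives the time, the measured TCP pose, the force and the opening at its end, in the units of the state.
- get_obs(): the state, without advancing time (a new reading comes with each control period).
- viewer.camera(name): name is "scene" or "top" or "wrist"; returns a dict with "image" (480x640x3 uint8, blue, green, red), "range_z" (480x640 float32, mm along the optical axis (not along the pixel's ray), 0 where there is no reading), "fx", "fy", "cx", "cy" (pixels), "R" (3x3) and "t" (3): a world point X has camera coordinates R X + t. Camera axes: x right, y down, z forward; pixel columns grow to the right and rows downward; lengths in mm; the calibration is good to about 2 mm. A picture is of the moment at which its call begins.
- sign_off(): hands the job in, once; it reports no verdict.
The state is a dict: "clock": time; "qpos": joint angles; "qd": joint speeds; "joint_efforts": joint torques, N m; "ee_pos": TCP position; "tool_rot": TCP orientation; "force": force on the tool from outside, world axes, zero at the start; "wrist_torque": the same for the moment, N m; "finger_gap": opening from 0.0 (shut) to 1.0 (fully open).
Only numpy, scipy, OpenCV 4.12 (cv2) and the standard library are available. Lean on these libraries where they do the work, as an engineer would, in place of code of your own. Each camera call takes 0.05 s, during which the arm holds its last target.

### The job

Clamp the wooden yak blank firmly in the little green vise by working its orange-knobbed indexing lever clockwise: when the lever reaches its stop, lift it off its serrations, swing it back, let it drop in again and carry on turning, by feel, until the yak is held tight between the two jaws but not crushed. Leave the lever down in its serrations, and do not touch the yak or disturb the other things on the table.

Things in the scene. Friction and masses are not known exactly. Their poses are not given: they have to be found in the camera images.
- vise: Green quick vise fixed to the table, base 116 x 225 mm, 18 mm thick, yaw within 0.45 rad of 0. Origin on the table under the vertical pinion axis; y along the jaws' travel, z up. Jaws (62 mm high) and blank on the +y side, lever on the -y side. Turning the pinion clockwise (from above) racks the moving jaw to +y, 10 mm per rad; a brake on the pinion holds it where it is left.
- pivot (a point): Point on the pinion axis 107 mm above the table, at the top of the steel stud that the lever hub (50 mm wide) slides on. Two steel stop pins 8 mm thick, 40 mm from the axis, as high as this point, stand either side of the lever arm.
- knob (a point): Centre of the orange upright lever knob: a round post 20 mm thick, from 19 mm below this point to a 26 mm wide rim 20 to 26 mm above it, 85 mm from the pinion axis on a round black arm 12 mm thick whose middle line is 20 mm below this point. Seated, the point is 107 mm above the table. In the vise frame it lies at x = -85 sin s, y = -85 cos s mm (s: joint swing).
- swing (a joint): Lever angle about the vertical axis, rad. 0: the lever points to the vise's -y; grows clockwise seen from above (the tightening way). Hard stops at -0.7 and +0.7, where the push tells nothing of the clamping force. Swings almost freely while the lever is lifted.
- lever (a joint): Height of the lever above fully seated, 0 to 0.016 m; a spring and its weight press it down with 6 N (8 N raised). Seated, two studs under its hub stand between the 16 teeth (0.393 rad apart) of the brass crown, with 0.1 rad of play; they are free above 0.008, so lift 0.011 or more. Lowered onto tooth tips, they drop in when the lever is moved on up to 10 mm and not held up.
- pinion (a joint): Angle of the pinion and its brass crown, rad, 0 at the start (jaw fully open), growing clockwise. The blank becomes tight somewhere between about 1.6 and 2.9 rad, as the opposite, fixed jaw is set up to 5 mm to and fro each time. Brake friction 0.6 Nm: about 7 N along the arc at the knob while the blank is not yet gripped.
- jaw: Moving steel jaw, 80 mm wide, on a stiff spring (25 N/mm) on the rack; moves to the vise's +y. Origin at the vise origin when open (face 62 mm from there). Clamping force adds to the push needed along the arc at the knob: about 9.4 N in all at 20 N, 11.8 N at 40 N, 14.1 N at 60 N, moving; some 1 N less once stopped. 20 to 60 N is right, over 75 N crushes the blank.
- blank: Unpainted wooden yak standing loose on the vise's bed between the moving and the fixed jaw, about 96 mm long, 44 mm wide across its flanks, 58 mm high without horns, 120 g. Origin at the centre of its underside, x along its length, z up.
- yak_dark: Dark brown wooden yak, same size, a bystander. Origin under its centre.
- yak_grey: Grey wooden yak, same size, a bystander. Origin under its centre.
- pliers: Red-handled pliers lying flat, 160 mm long, 12 mm high, a bystander. Origin under the middle.
- glue: White glue bottle, 44 mm wide, 110 mm high, a bystander. Origin under its centre.
- spool: Blue thread spool, 36 mm wide, 50 mm high, a bystander. Origin under its centre.
- brush: Brush lying on the table, a bystander.
- ball: Off-white wooden bead, 44 mm wide, 40 mm high, a bystander. Origin under its centre.
Things that resemble listed ones, but are neither listed nor needed, are in the scene too. What is shaped like the blank but turquoise or yellow is not meant.

How it is judged (in metres and radians):
On the way, in this order (a step that is already met when the one before it is completed fails the run):
1. the seated lever has turned the pinion on by a first stroke (value of joint pinion above 0.3 rad and value of joint lever below 0.006 m), for 0.1 s.
2. the lever is lifted off its serrations, the pinion staying where it was turned to (value of joint lever above 0.008 m and value of joint pinion above 0.3 rad), for 0.1 s.
3. the lever, seated again, has driven the jaw tight on the blank (value of joint lever below 0.004 m and contact force between jaw and blank above 20 N), for 0.2 s.
At the end, for the whole second after the job is handed in: The blank stands upright (within 0.12 rad) and still, gripped between the jaws, the moving jaw pressing it with 20 to 60 N, and the lever is down in its serrations (within 3 mm of fully seated) (contact force between jaw and blank between 20 and 60 N and value of joint lever below 0.003 m and angle between blank's own z axis and vertical below 0.12 rad and linear speed of blank below 0.02 m/s); the robot touches nothing.
It fails at once if the blank is crushed: the jaw presses it with more than 75 N (contact force between jaw and blank above 75 N).
It fails at once if the robot touches the blank (contact force between any of the fingers, the arm and blank above 1 N).
It fails at once if a bystander is moved by more than 20 mm (distance of any of yak_dark, yak_grey, pliers, glue, spool, brush, ball from where it was at the start of the episode above 0.02 m).
It also fails if it takes over 72 s, if anything falls off the work surface, if the arm or the gripper's body presses on something with over 40 N, if the wrist force passes 120 N, or if a joint passes its speed limit or range.

## Working session

There is one attempt and no reset: what is moved stays moved. The work goes in short steps, Python scripts to look and compute and a shell command to move; the robot and the scene stay as the last step left them, time stands still between calls to the robot, and variables do not carry over. Pictures are saved under pics/ and viewed, and the job is handed in when it is done.

```bash
mkdir -p pics; ls
python3 - <<'E'
from station import get_obs, viewer, arm
import cv2
print(get_obs(), arm.tcp_to_tips)
for n in ("scene","top"):
    c=viewer.camera(n); cv2.imwrite(f"pics/{n}0.png",c["image"]); print(n,c["fx"],c["cx"],c["cy"],c["R"],c["t"])
E
```

```text
pics
{'clock': 0.0, 'qpos': array([-1.20481653,  0.62932963,  0.03845394,  1.51834602, -0.02698385,
        0.99628227, -0.01999885]), 'qd': array([ 0.00083206, -0.00017149, -0.00013495,  0.00129985,  0.00106948,
        0.00081279, -0.00017742]), 'joint_efforts': array([-7.84312579e-04, -5.49725318e+01,  1.14362251e+00, -1.86626494e+01,
       -5.21615543e-02,  2.40657624e-02,  1.59060992e-04]), 'ee_pos': array([271.74682916, 589.80070495, 229.57202482]), 'tool_rot': array([ 0.69056707,  0.15083285,  0.69081667, -0.15211475]), 'force': array([-0.35798438,  0.08494772, -0.25233593]), 'wrist_torque': array([ 0.02902475, -0.0358973 ,  0.05166498]), 'finger_gap': 1.0010173028913898} 25.0
scene 484.37850218489496 318.75052564215997 243.4674440737516 [[ 0.44666586  0.89451611 -0.01818067]
 [ 0.58085788 -0.30538032 -0.75455085]
 [-0.68050991  0.32647172 -0.65598969]] [-275.72349037 -254.6561387  1350.38820816]
top 619.4717216161068 310.8706372605552 237.37711093955556 [[-0.02787089 -0.99946953 -0.0168486 ]
 [-0.98823257  0.03008568 -0.14997079]
 [ 0.15039814  0.01247052 -0.98854686]] [  24.14405718  582.62630388 1307.5357268 ]
```

View pics/scene0.png

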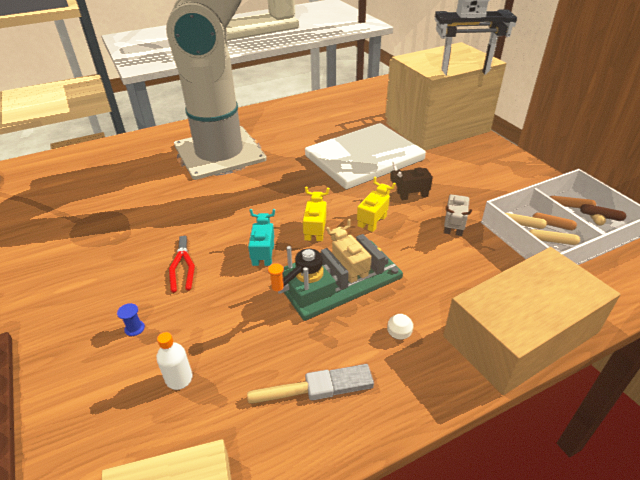

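View pics/top0.png

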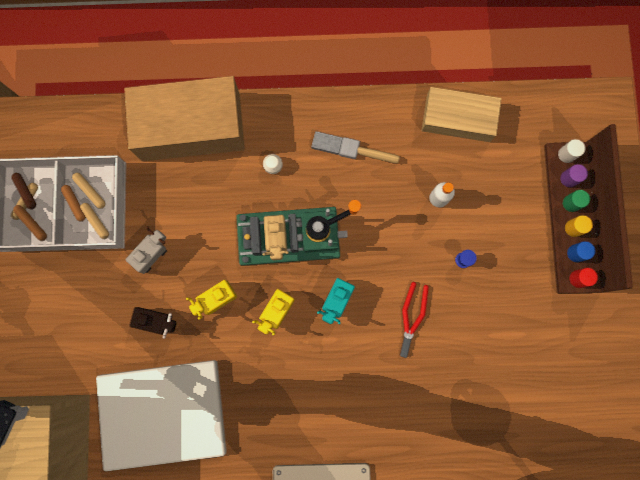

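The vise is the only green thing (top 290,236). Its lever knob is orange at (354,206) in top and (276,278) in scene. The other orange item, at (448,187) in top, is the glue cap, so it is not the knob. The natural-wood yak at (275,235) between the jaws is the blank. I'll enlarge the crop and measure.

```bash
cat > h.py <<'E'
from station import get_obs, viewer, arm
import cv2, numpy as np
def bp(c,u,v,z=None,H=None):
    R,t=c["R"],c["t"]; d=np.array([(u-c["cx"])/c["fx"],(v-c["cy"])/c["fy"],1.])
    o=-R.T@t; w=R.T@d
    if H is not None: return o+w*(H-o[2])/w[2]
    return o+w*z
def proj(c,X):
    p=c["R"]@np.asarray(X,float)+c["t"]; return c["fx"]*p[0]/p[2]+c["cx"],c["fy"]*p[1]/p[2]+c["cy"]
def orange(c,box):
    x0,y0,x1,y1=box; hsv=cv2.cvtColor(c["image"],cv2.COLOR_BGR2HSV)
    m=cv2.inRange(hsv,(5,200,150),(16,255,255)); k=np.zeros_like(m); k[y0:y1,x0:x1]=m[y0:y1,x0:x1]
    return k
E
python3 - <<'E'
from h import *
c=viewer.camera("top")
im=c["image"]
cv2.imwrite("pics/top1.png",cv2.resize(im[180:290,220:380],None,fx=5,fy=5,interpolation=cv2.INTER_CUBIC))
k=orange(c,(335,190,370,225)); v,u=np.nonzero(k); print(len(u),u.min(),u.max(),v.min(),v.max(),u.mean(),v.mean())
print("knob rim", bp(c,u.mean(),v.mean(),H=133))
z=c["range_z"][v,u]; P=np.array([bp(c,a,b,zz) for a,b,zz in zip(u,v,z)]); print("z",np.percentile(P[:,2],[5,50,95])); T=P[P[:,2]>125]; print(T.mean(0),T.min(0),T.max(0))
s=viewer.camera("scene")
cv2.imwrite("pics/scene1.png",cv2.resize(s["image"][200:330,220:420],None,fx=4,fy=4,interpolation=cv2.INTER_CUBIC))
E
```

```text
129 348 360 200 212 354.16279069767444 205.53488372093022
knob rim [632.87428146 -84.54826127 133.        ]
z [114.8909555  133.95337677 138.79070395]
[626.58575318 -82.21784413 164.47912332] [379.79226444 -96.45675044 125.48272366] [ 644.71153564   -9.70310299 1380.34405421]
```

View pics/top1.png

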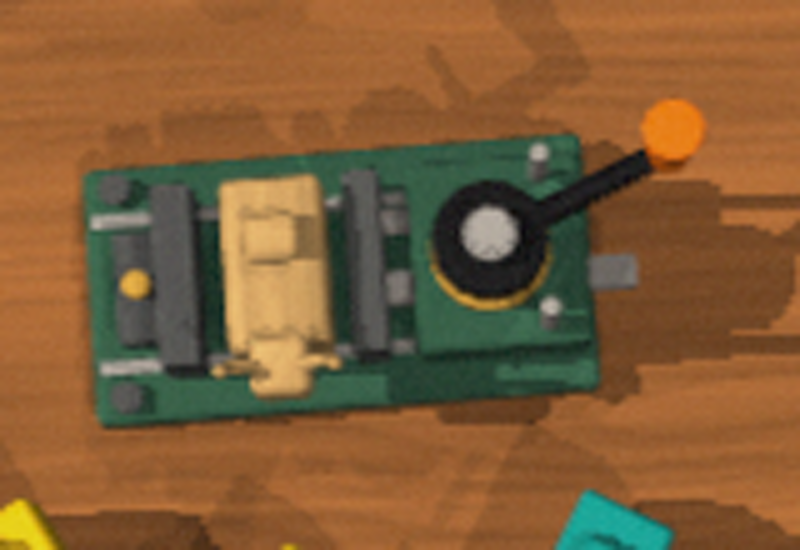

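View pics/scene1.png

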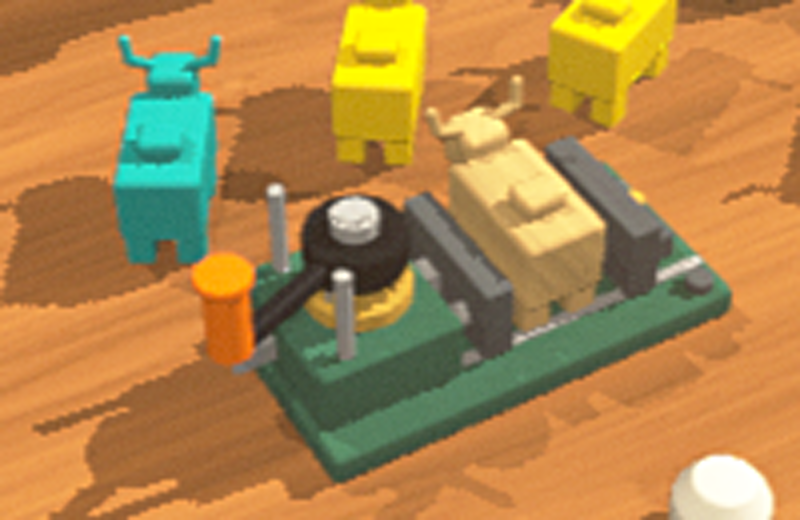

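The crop confirms it: the black lever hub is at crop (490,233), the orange knob at (673,130), and the stop pins at (540,155) and (550,305). The natural-wood blank stands between the grey jaws. Next is the geometry.

```bash
cat >> h.py <<'E'
def yawof(q):
    from scipy.spatial.transform import Rotation as Ro
    R=Ro.from_quat([q[1],q[2],q[3],q[0]]).as_matrix(); return np.arctan2(R[1,1],R[0,1]),R[:,0]
E
python3 - <<'E'
from h import *
c=viewer.camera("top"); f=lambda x,y:(220+(x+.5)/5-.5,180+(y+.5)/5-.5)
g=lambda x,y,H:bp(c,*f(x,y),H=H)[:2]
for a,b,H in [((85,175),(578,135),18),((100,425),(597,388),18),((187,185),(205,370),80),((343,170),(358,355),80)]:
    A,B=g(*a,H),g(*b,H); print("A",A,"B",B,np.linalg.norm(A-B)); d=A-B; print(" yaw as y axis",np.arctan2(-d[0],d[1])," as x axis",np.arctan2(d[1],d[0]))
piv=g(490,233,112);k=g(673,130,133); print("pivot",piv,g(490,233,107),"knob",k,np.linalg.norm(k-piv))
s=viewer.camera("scene"); 
z=lambda x,y:bp(s,220+(x+.5)/4-.5,200+(y+.5)/4-.5,H=133)
print("scene knob rim",z(223,272), "stud", bp(s,220+354/4,200+213/4,H=110))
E
```

```text
A [643.75256392 172.48788681] B [655.10605747 -48.94297712] 221.7217384885308
 yaw as y axis 0.051228450048027036  as x axis 1.6220247768429237
A [530.91838213 166.94406048] B [540.82891591 -53.48962256] 220.65635567112423
 yaw as y axis 0.04492899736809529  as x axis 1.6157253241629919
A [626.03325907 120.55953534] B [546.12883342 114.10642591] 80.16457984116069
 yaw as y axis -1.4902108715169888  as x axis 0.08058545527790788
A [630.48033245  53.70465417] B [550.58336445  49.13400582] 80.02759725607434
 yaw as y axis -1.5136518288301088  as x axis 0.057144497964787884
pivot [595.79916578  -8.32625556] [596.65069696  -8.32082783] knob [632.73588818 -84.61921935] 84.76401232082166
scene knob rim [634.71597155 -86.38516694 133.        ] stud [604.97853987 -12.02286341 110.        ]
```

Pivot is about (596,-8.5), vise yaw about 0.055, knob about (633,-85) and s about -0.39. The tool yaw to use is phi = yaw - s, about 0.45. Moving over the knob.

```bash
python3 -m inch '-1 2.2 -4.2 0 0 0 -0.04;-1 2.2 -4.2 0 0 0 -0.04;-1 2.2 -4.2 0 0 0 -0.04;-1 2.2 -4.2 0 0 0 -0.04;-1 2.2 -4.2 0 0 0 -0.04' 30
python3 -m inch '-1 2.2 -4.2 0 0 0 -0.04;-1 2.2 -4.2 0 0 0 -0.04;-1 2.2 -4.2 0 0 0 -0.04;-1 2.2 -4.2 0 0 0 -0.04;-1 2.2 -4.2 0 0 0 -0.04'; python3 -c "
from h import *
o=get_obs();print(o['ee_pos'],yawof(o['tool_rot']),o['force'],o['qpos'])"
```

```text
clock: 0.8
ee_pos: [378.0, 381.0, 229.1]
tool_rot: [0.672, 0.219, 0.674, -0.215]
force: [1.7, -0.3, 0.5]
finger_gap: 1.004
clock: 1.3
ee_pos: [491.4, 162.3, 230.3]
tool_rot: [0.646, 0.288, 0.647, -0.283]
force: [1.2, 1.6, 0.1]
finger_gap: 0.999
[491.37736859 162.34189963 230.32717302] (np.float64(0.7395009475659181), array([ 0.00188209,  0.00767457, -0.99996878])) [1.23869689 1.64665813 0.0573519 ] [-0.48445146  0.44177958  0.16460634  1.89098007 -0.10579505  0.8125539
  0.47668806]
```

```bash
python3 -m inch '-1 2.3 -4.1 0 0 0 -0.05;-1 2.3 -4.1 0 0 0 -0.05;-1 2.3 -4.1 0 0 0 -0.05;-1 2.3 -4.1 0 0 0 -0.05;-1 2.3 -4.1 0 0 0 -0.05'
python3 -m inch '-1 1.8 -3 0 0 0 -0.04;-1 0 0 0 0 0 0'
python3 - <<'E'
from h import *
o=get_obs();print(o['ee_pos'],yawof(o['tool_rot']),o['force'],o['qpos'])
for n in ("wrist","scene"):
    c=viewer.camera(n); cv2.imwrite(f"pics/{n}2.png",c["image"])
    if n=="wrist":
        k=orange(c,(0,0,640,480)); nn,l,st,ce=cv2.connectedComponentsWithStats(k)
        for i in range(1,nn):
            if st[i,4]>100: print(st[i],ce[i],bp(c,*ce[i],H=133))
E
```

```text
clock: 1.8
ee_pos: [610.0, -51.7, 231.4]
tool_rot: [0.605, 0.371, 0.604, -0.363]
force: [0.9, 0.4, 0.3]
finger_gap: 1.001
clock: 2.0
ee_pos: [630.3, -92.1, 231.4]
tool_rot: [0.597, 0.385, 0.592, -0.38]
force: [-0.8, 0.2, 1.0]
finger_gap: 0.996
[630.32455788 -92.11949017 231.4321728 ] (np.float64(0.4271900738943851), array([ 0.00892634,  0.00207429, -0.99995801])) [-0.76698231  0.17174831  0.96676105] [-0.05088222  0.61584312  0.25698132  1.56863527 -0.18290477  0.97204594
  0.69021371]
[ 67 206  65  56 258] [104.76744186 237.34883721] [ 501.75031983 -142.81730441  133.        ]
[309 213  27  17 158] [318.58860759 218.93670886] [625.4551007  -72.95977895 133.        ]
[ 84 254  33  28 108] [104.41666667 269.74074074] [ 507.94447993 -165.19547571  133.        ]
[255 442  24  20 371] [266.18328841 451.22102426] [ 666.67597169 -261.88108416  133.        ]
```

View pics/wrist2.png

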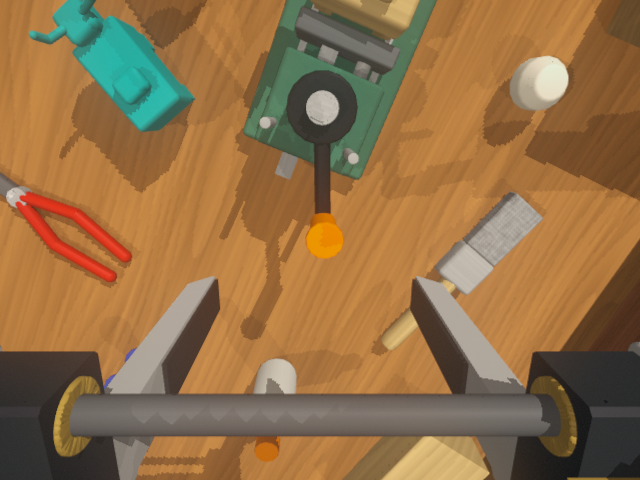

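The wrist view shows the knob rim centre at (325,240), the stud at (322,107), and the fingers straddling symmetrically. Checking positions.

Run:
```python
from h import *
c=viewer.camera("wrist"); k=bp(c,325,240,H=133); print(k,bp(c,322,107,H=112)); o=get_obs(); print(o['ee_pos'],yawof(o['tool_rot']))
```

```text
[633.38625035 -78.07796095 133.        ] [595.94710155  -1.7733299  112.        ]
[628.37843616 -84.40388357 231.18538241] (np.float64(0.43580815308273585), array([ 0.00605151,  0.00773754, -0.99995175]))
```

```bash
python3 -m inch '-1 0 0 0 0 0 0;-1 0 0 0 0 0 0;-1 0 0 0 0 0 0'
python3 - <<'E'
from h import *
o=get_obs(); print(o['ee_pos'],yawof(o['tool_rot']))
c=viewer.camera("wrist"); cv2.imwrite("pics/w3.png",c["image"][60:300,200:440].repeat(2,0).repeat(2,1)); 
o=get_obs(); print(o['ee_pos'],yawof(o['tool_rot']))
print(c["R"].T@-c["t"])
np.savez("w3.npz",**{k:c[k] for k in c})
E
```

```text
clock: 2.45
ee_pos: [627.3, -78.4, 231.4]
tool_rot: [0.597, 0.382, 0.598, -0.374]
force: [-0.8, 0.3, -0.2]
finger_gap: 1.002
[627.25447951 -78.42513929 231.37700561] (np.float64(0.44344956848813394), array([ 0.00484899,  0.01118719, -0.99992566]))
[627.30548177 -78.24017806 231.42407661] (np.float64(0.4436163977494342), array([ 0.00491304,  0.01140851, -0.99992285]))
[590.86711682  -5.3283299  387.72412653]
```

View pics/w3.png

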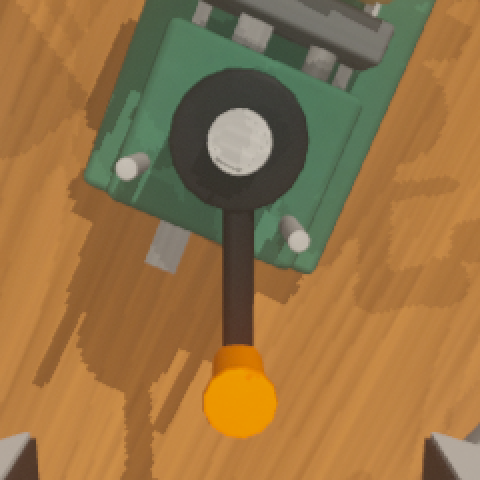

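Run:
```python
from h import *
c=np.load("w3.npz"); c={k:c[k] for k in c}
print(bp(c,319.5,260.5,H=133),bp(c,319.5,129.5,H=110),bp(c,319.5,129.5,H=107))
```

```text
[634.75813262 -84.27444777 133.        ] [598.2949724  -7.182559  110.       ] [598.37520874  -7.20258854 107.        ]
```

```bash
python3 -m inch '-0.2 0.3 -0.3 0 -0.011 0.005 0;-0.2 0.3 -0.3 -2 0 0 0;-0.2 0 0 -3 0 0 0;-0.2 0 0 -2 0 0 0;-0.2 0 0 0 0 0 0';python3 -c "
from h import *
o=get_obs();print(o['ee_pos'],yawof(o['tool_rot']),o['force'],o['qpos'])"
```

```text
clock: 3.0
ee_pos: [635.7, -82.9, 161.3]
tool_rot: [0.6, 0.377, 0.597, -0.376]
force: [-0.6, -0.1, 0.1]
finger_gap: 0.62
[635.68261167 -82.89648233 161.3465431 ] (np.float64(0.44735551864658907), array([ 0.00410435, -0.00190294, -0.99998977])) [-0.55487951 -0.12316974  0.05400451] [-0.05253264  0.70040318  0.23218109  1.62086034 -0.19878259  0.8392386
  0.70679076]
```

```bash
python3 -m inch '-0.2 -0.1 -0.2 0 0 0 0;-0.2 0 0 -2 0 0 0;-0.2 0 0 -2 0 0 0;-0.2 0 0 -1.5 0 0 0;-0.2 0 0 0 0 0 0';python3 - <<'E'
from h import *
o=get_obs();print(o['ee_pos'],yawof(o['tool_rot']),o['force'])
c=viewer.camera("wrist"); cv2.imwrite("pics/w4.png",c["image"])
E
```

```text
clock: 3.5
ee_pos: [638.8, -85.9, 110.4]
tool_rot: [0.603, 0.378, 0.594, -0.375]
force: [-0.1, -0.2, 0.7]
finger_gap: 0.6
[638.78918126 -85.89352176 110.38289624] (np.float64(0.44848206159563203), array([ 0.01307115, -0.0040722 , -0.99990628])) [-0.0941636  -0.24080751  0.69084381]
```

View pics/w4.png

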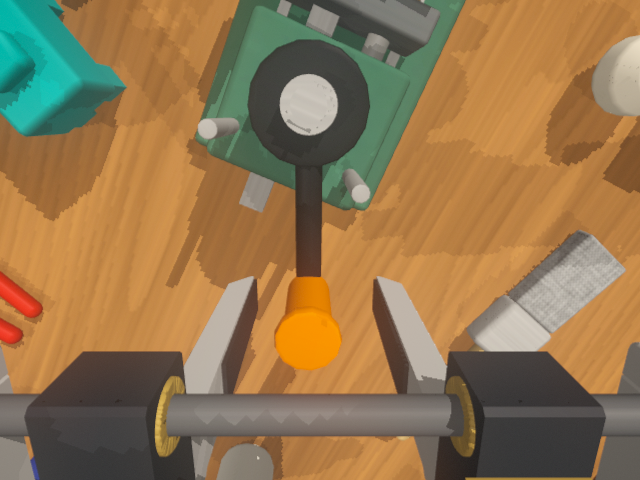

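The fingers straddle the post, which sits slightly left of centre. I'll correct, lower a bit and cage it loosely.

```bash
python3 -m inch '0.2 -0.4 0 -0.4 0.004 0.013 0;0.34 0 0 0 0 0 0;0.34 0 0 0 0 0 0;0.34 0 0 0 0 0 0' 30;cat >> h.py <<'E'
PIV=np.array([597.,-8.]); YAW=0.055
def st(p=True):
    o=get_obs(); y,xa=yawof(o['tool_rot']); d=o['ee_pos'][:2]-PIV
    phi=np.arctan2(d[0],-d[1]); s=YAW-phi; tg=np.array([-np.cos(phi),-np.sin(phi)]); rd=np.array([np.sin(phi),-np.cos(phi)])
    f=o['force']
    print(f"t {o['clock']:.2f} pos {o['ee_pos'].round(1)} s_tcp {s:.3f} r {np.hypot(*d):.1f} yaw {y:.3f} phi {phi:.3f} tilt {xa[:2].round(3)} F {f.round(1)} push {-(f[:2]@tg):.1f} rad {f[:2]@rd:.1f} gap {o['finger_gap']*94:.1f}")
    return o,s
E
python3 -c "
from h import *
st()"
```

```text
clock: 3.95
ee_pos: [637.4, -86.8, 110.6]
tool_rot: [0.601, 0.377, 0.597, -0.375]
force: [0.0, 0.8, 0.2]
finger_gap: 0.335
t 3.95 pos [637.4 -86.8 110.6] s_tcp -0.419 r 88.5 yaw 0.448 phi 0.474 tilt [ 0.006 -0.001] F [0.  0.8 0.2] push 0.4 rad -0.7 gap 31.5
```

```bash
python3 -m inch '0.34 -0.2 0.1 -0.5 0 0 0'; python3 -m inch '0.34 -0.2 0 -0.4 0 0 0';python3 -c "
from h import *
st()"
```

```text
clock: 4.05
ee_pos: [636.4, -86.0, 106.5]
tool_rot: [0.601, 0.378, 0.596, -0.375]
force: [0.0, -0.8, -0.0]
finger_gap: 0.33
clock: 4.15
ee_pos: [634.2, -85.7, 102.2]
tool_rot: [0.601, 0.378, 0.596, -0.375]
force: [-0.2, 0.6, -0.5]
finger_gap: 0.325
t 4.15 pos [634.2 -85.7 102.2] s_tcp -0.392 r 86.2 yaw 0.448 phi 0.447 tilt [ 0.009 -0.001] F [-0.2  0.6 -0.5] push 0.0 rad -0.6 gap 30.6
```

```bash
python3 -m inch '0.34 -0.8 -0.3 0 0 -0.008 -0.1;0.34 -0.8 -0.3 0 0 0 -0.1'; python3 -c "
from h import *
st()"; python3 -m inch '0.34 -0.8 -0.2 0 0 0 -0.1';python3 -c "
from h import *
st()"
```

```text
clock: 4.35
ee_pos: [620.9, -89.5, 101.5]
tool_rot: [0.564, 0.44, 0.55, -0.431]
force: [5.7, 4.0, -1.9]
finger_gap: 0.329
t 4.35 pos [620.9 -89.5 101.5] s_tcp -0.231 r 85.0 yaw 0.244 phi 0.286 tilt [ 0.022 -0.002] F [ 5.7  4.  -1.9] push 6.6 rad -2.2 gap 30.9
clock: 4.45
ee_pos: [615.6, -90.1, 101.6]
tool_rot: [0.542, 0.469, 0.526, -0.458]
force: [7.4, 1.2, -4.2]
finger_gap: 0.332
t 4.45 pos [615.6 -90.1 101.6] s_tcp -0.168 r 84.2 yaw 0.141 phi 0.223 tilt [ 0.028 -0.003] F [ 7.4  1.2 -4.2] push 7.5 rad 0.4 gap 31.2
```

```bash
python3 -m inch '0.34 -1.1 -0.2 0.2 0 0.02 -0.04;0.34 -1.1 -0.2 0.1 0 0.01 -0.06;0.34 -1.1 -0.1 0 0 0.01 -0.08'; python3 -c "
from h import *
st()"
```

```text
clock: 4.75
ee_pos: [591.4, -92.5, 104.4]
tool_rot: [-0.492, -0.511, -0.486, 0.511]
force: [7.0, 1.9, -3.2]
finger_gap: 0.335
t 4.75 pos [591.4 -92.5 104.4] s_tcp 0.121 r 84.7 yaw -0.043 phi -0.066 tilt [ 0.005 -0.006] F [ 7.   1.9 -3.2] push 6.8 rad -2.4 gap 31.5
```

```bash
python3 -m inch '0.34 -1.1 0 0 0 0.01 -0.1;0.34 -1.1 0.1 0 0 0.01 -0.1;0.34 -1.1 0.2 0 0 0.01 -0.1'; python3 -c "
from h import *
st()"
```

```text
clock: 5.05
ee_pos: [568.1, -86.7, 104.6]
tool_rot: [-0.405, -0.577, -0.405, 0.583]
force: [8.2, 0.8, -4.3]
finger_gap: 0.332
t 5.05 pos [568.1 -86.7 104.6] s_tcp 0.407 r 83.9 yaw -0.352 phi -0.352 tilt [-0.007 -0.005] F [ 8.2  0.8 -4.3] push 7.4 rad -3.6 gap 31.2
```

```bash
python3 -m inch '0.34 -1.1 0.4 0 0 0 -0.1;0.34 -0.8 0.4 0 0 0 -0.1'
python3 - <<'E'
from h import *
st()
c=viewer.camera("top"); cv2.imwrite("pics/top5.png",cv2.resize(c["image"][150:310,220:420],None,fx=4,fy=4,interpolation=cv2.INTER_CUBIC))
c=viewer.camera("wrist"); cv2.imwrite("pics/w5.png",c["image"])
E
```

```text
clock: 5.25
ee_pos: [555.4, -79.9, 104.9]
tool_rot: [0.346, 0.619, 0.339, -0.619]
force: [7.0, -1.8, -4.9]
finger_gap: 0.328
t 5.25 pos [555.4 -79.9 104.9] s_tcp 0.580 r 83.1 yaw -0.559 phi -0.525 tilt [ 0.005 -0.009] F [ 7.  -1.8 -4.9] push 7.0 rad -2.0 gap 30.9
```

View pics/w5.png

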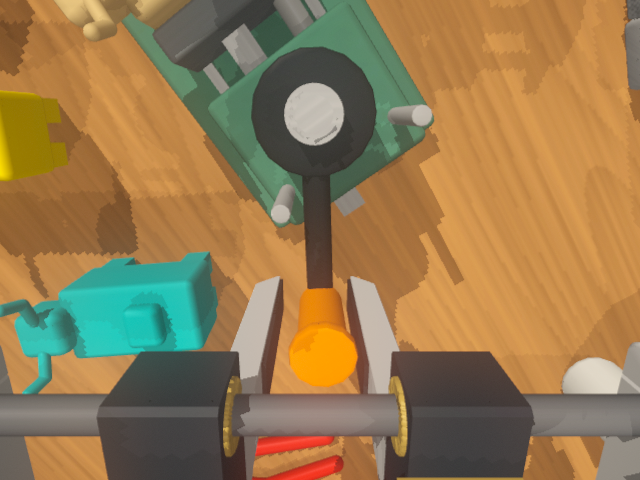

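View pics/top5.png

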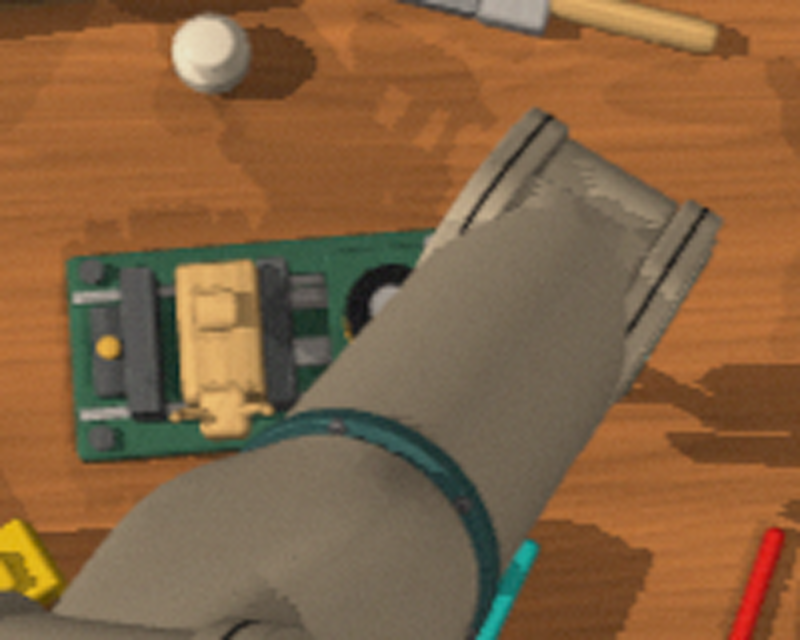

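The wrist view shows the lever about 0.1 rad short of the stop pin at (282,215). I'll push a little more, then grip and lift.

```bash
python3 -m inch '0.34 -0.9 0.5 0 0 0 -0.05;0.34 -0.4 0.2 0 0 0 -0.05;1 0.3 -0.2 0 0 0 0;1 0 0 0 0 0 0;1 0 0 0 0 0 0' 30; python3 -c "
from h import *
st()"
```

```text
clock: 5.85
ee_pos: [552.3, -78.4, 105.2]
tool_rot: [0.321, 0.637, 0.303, -0.632]
force: [1.2, -0.2, 1.6]
finger_gap: 0.265
t 5.85 pos [552.3 -78.4 105.2] s_tcp 0.620 r 83.4 yaw -0.658 phi -0.565 tilt [ 0.018 -0.019] F [ 1.2 -0.2  1.6] push 1.1 rad -0.5 gap 24.9
```

```bash
python3 -m inch '1 0 0 0 0 0 0;1 0 0 0 0 0 0;1 0 0 0 0 0 0' 30; python3 -c "
from h import *
st()"
```

```text
clock: 6.15
ee_pos: [552.4, -78.4, 105.3]
tool_rot: [0.321, 0.637, 0.303, -0.632]
force: [1.8, -0.7, -0.0]
finger_gap: 0.262
t 6.15 pos [552.4 -78.4 105.3] s_tcp 0.620 r 83.4 yaw -0.657 phi -0.565 tilt [ 0.018 -0.019] F [ 1.8 -0.7 -0. ] push 1.9 rad -0.4 gap 24.6
```

```bash
python3 -m inch '1 0 0 0.8 0 0 0;1 0 0 0.8 0.015 0.015 0;1 0 0 0.3 0 0 0' 45
python3 - <<'E'
from h import *
st()
c=viewer.camera("scene"); cv2.imwrite("pics/s6.png",cv2.resize(c["image"][200:330,220:420],None,fx=4,fy=4,interpolation=cv2.INTER_CUBIC))
c=viewer.camera("wrist"); cv2.imwrite("pics/w6.png",c["image"])
E
```

```text
clock: 6.45
ee_pos: [550.7, -76.7, 122.0]
tool_rot: [-0.312, -0.634, -0.311, 0.636]
force: [4.3, 0.8, -23.5]
finger_gap: 0.262
t 6.45 pos [550.7 -76.7 122. ] s_tcp 0.648 r 82.8 yaw -0.658 phi -0.593 tilt [-0.002 -0.002] F [  4.3   0.8 -23.5] push 3.1 rad -3.0 gap 24.6
```

View pics/s6.png

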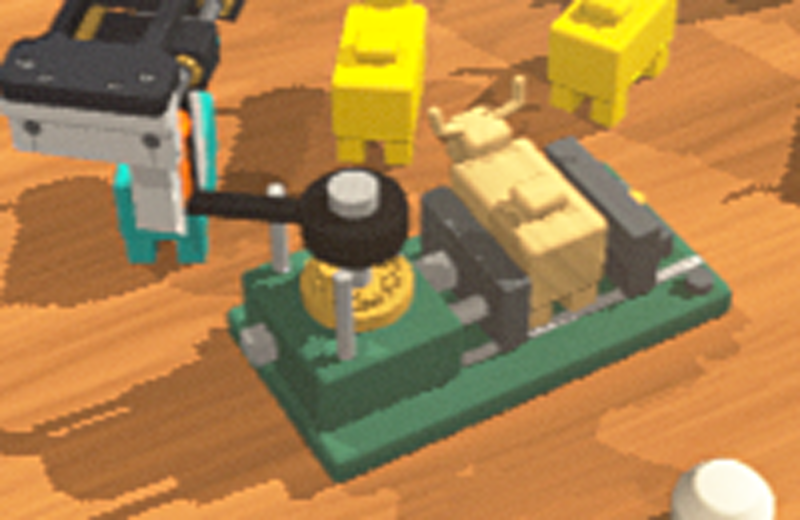

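View pics/w6.png

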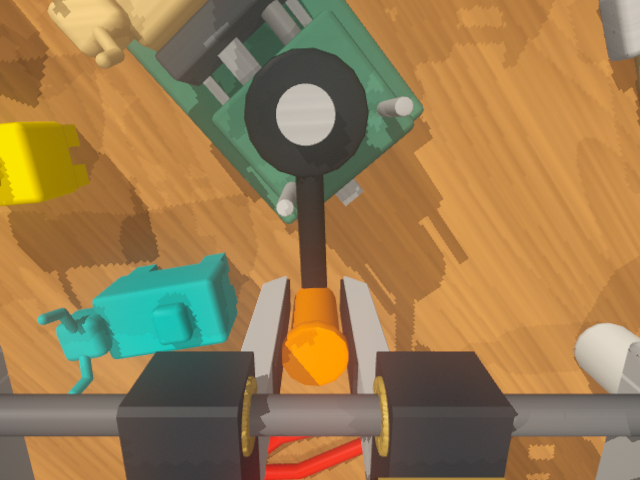

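The scene view shows the lever lifted clear of the brass crown, and the moving jaw has advanced. The -23 N vertical force means the lever is at its top stop, so I'll ease down 3 mm while swinging back.

```bash
python3 -m inch '1 0.7 -0.4 -0.3 0 0 0.1;1 0.9 -0.4 0 0 0 0.12;1 1 -0.3 0 0 0 0.12;1 1 -0.2 0 0 0 0.12'; python3 -c "
from h import *
st()"
```

```text
clock: 6.95
ee_pos: [587.0, -91.5, 118.1]
tool_rot: [-0.454, -0.543, -0.449, 0.545]
force: [2.6, 0.8, -7.3]
finger_gap: 0.259
t 6.95 pos [587.  -91.5 118.1] s_tcp 0.175 r 84.1 yaw -0.185 phi -0.120 tilt [ 0.003 -0.007] F [ 2.6  0.8 -7.3] push 2.5 rad -1.1 gap 24.3
```

```bash
python3 -m inch '1 1 -0.1 0.1 0 0 0.1;1 1 0 0 0 0 0.11;1 1 0.15 0 0 0 0.12;1 1 0.3 0 0 0 0.12'; python3 -c "
from h import *
st()"
```

```text
clock: 7.35
ee_pos: [626.0, -87.7, 117.7]
tool_rot: [0.567, 0.424, 0.564, -0.426]
force: [2.6, -0.5, -6.7]
finger_gap: 0.257
t 7.35 pos [626.  -87.7 117.7] s_tcp -0.293 r 84.8 yaw 0.282 phi 0.348 tilt [ 0.002 -0.006] F [ 2.6 -0.5 -6.7] push 2.3 rad 1.4 gap 24.2
```

```bash
python3 -m inch '1 0.9 0.4 0 0 0 0.11;1 0.9 0.5 0.1 0 0 0.12;1 0.4 0.25 0 0 0 0.06'; python3 -c "
from h import *
st()"
```

```text
clock: 7.65
ee_pos: [648.3, -76.1, 117.6]
tool_rot: [0.625, 0.334, 0.621, -0.336]
force: [2.4, 1.5, -6.7]
finger_gap: 0.258
t 7.65 pos [648.3 -76.1 117.6] s_tcp -0.591 r 85.2 yaw 0.584 phi 0.646 tilt [ 0.003 -0.005] F [ 2.4  1.5 -6.7] push 2.8 rad 0.3 gap 24.2
```

Now at s = -0.59. Lowering.

```bash
python3 -m inch '1 0 0 -0.6 0 0 0;1 0 0 -0.7 0 0 0;1 0 0 -0.2 0 0 0'; python3 -c "
from h import *
st()"
```

```text
clock: 7.95
ee_pos: [649.9, -76.1, 104.5]
tool_rot: [0.626, 0.335, 0.619, -0.336]
force: [-3.8, 2.1, 18.2]
finger_gap: 0.258
t 7.95 pos [649.9 -76.1 104.5] s_tcp -0.605 r 86.2 yaw 0.582 phi 0.660 tilt [ 0.008 -0.006] F [-3.8  2.1 18.2] push -1.7 rad -4.0 gap 24.3
```

It is seated: z is back to 104.5 with an upward reaction. I'll open to the cage and do the second stroke, watching the force.

```bash
python3 -m inch '0.34 0 0 0 0 0 0.06;0.34 0 0 0 0 0.008 0;0.34 0 0 0 0 0 0' 30; python3 -c "
from h import *
st()"; python3 -m inch '0.34 -0.8 -0.5 0 0 0 -0.06;0.34 -0.8 -0.5 0 0 0 -0.06';python3 -c "
from h import *
st()"
```

```text
clock: 8.25
ee_pos: [647.6, -77.1, 105.8]
tool_rot: [0.632, 0.315, 0.632, -0.32]
force: [-0.9, 0.2, 0.1]
finger_gap: 0.329
t 8.25 pos [647.6 -77.1 105.8] s_tcp -0.577 r 85.6 yaw 0.640 phi 0.632 tilt [-0.003 -0.007] F [-0.9  0.2  0.1] push -0.6 rad -0.7 gap 31.0
clock: 8.45
ee_pos: [635.4, -84.3, 106.0]
tool_rot: [0.613, 0.355, 0.609, -0.357]
force: [7.3, 3.9, -5.2]
finger_gap: 0.327
t 8.45 pos [635.4 -84.3 106. ] s_tcp -0.411 r 85.4 yaw 0.516 phi 0.466 tilt [ 0.003 -0.004] F [ 7.3  3.9 -5.2] push 8.3 rad -0.2 gap 30.8
```

```bash
python3 -m inch '0.34 -1 -0.4 0 0 0 -0.08;0.34 -1 -0.4 0 0 0 -0.1;0.34 -1 -0.3 0 0 0 -0.1';python3 -c "
from h import *
st()"
```

```text
clock: 8.75
ee_pos: [613.0, -91.4, 105.8]
tool_rot: [0.559, 0.444, 0.547, -0.438]
force: [7.1, 3.8, -5.5]
finger_gap: 0.332
t 8.75 pos [613.  -91.4 105.8] s_tcp -0.135 r 84.9 yaw 0.223 phi 0.190 tilt [ 0.019 -0.004] F [ 7.1  3.8 -5.5] push 7.7 rad -2.4 gap 31.2
```

```bash
python3 -m inch '0.34 -1.1 -0.2 0 0 0.005 -0.1;0.34 -1.1 -0.1 0 0 0 -0.1';python3 -c "
from h import *
st()"
```

```text
clock: 8.95
ee_pos: [596.2, -92.5, 105.8]
tool_rot: [0.511, 0.5, 0.496, -0.492]
force: [7.9, 1.8, -6.1]
finger_gap: 0.332
t 8.95 pos [596.2 -92.5 105.8] s_tcp 0.065 r 84.5 yaw 0.014 phi -0.010 tilt [ 0.023 -0.007] F [ 7.9  1.8 -6.1] push 7.9 rad -1.9 gap 31.2
```

Run:
```python
from h import *
st()
c=viewer.camera("scene"); cv2.imwrite("pics/s7.png",cv2.resize(c["image"][210:310,310:420],None,fx=7,fy=6,interpolation=cv2.INTER_CUBIC))
c=viewer.camera("top"); cv2.imwrite("pics/t7.png",cv2.resize(c["image"][190:290,220:350],None,fx=6,fy=6,interpolation=cv2.INTER_CUBIC))
```

```text
t 8.95 pos [596.2 -92.5 105.8] s_tcp 0.065 r 84.5 yaw 0.014 phi -0.010 tilt [ 0.023 -0.007] F [ 7.9  1.8 -6.1] push 7.9 rad -1.9 gap 31.2
```

View pics/s7.png

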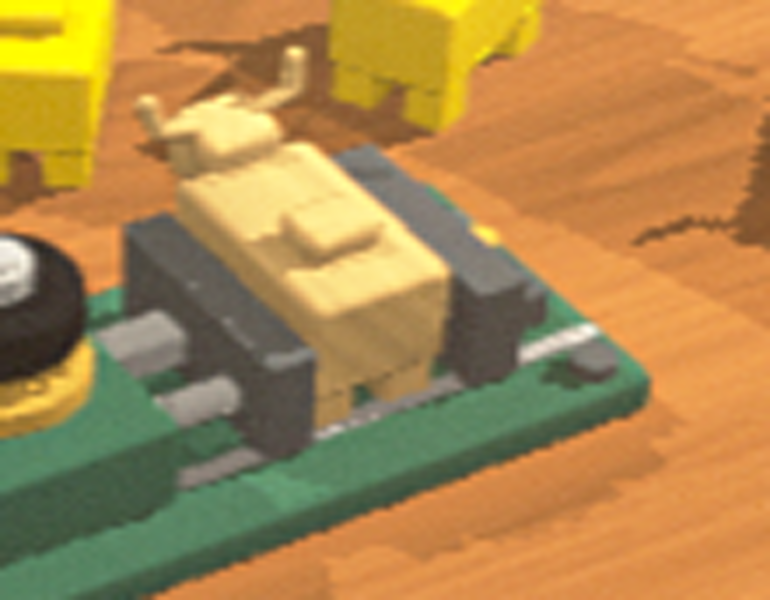

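View pics/t7.png

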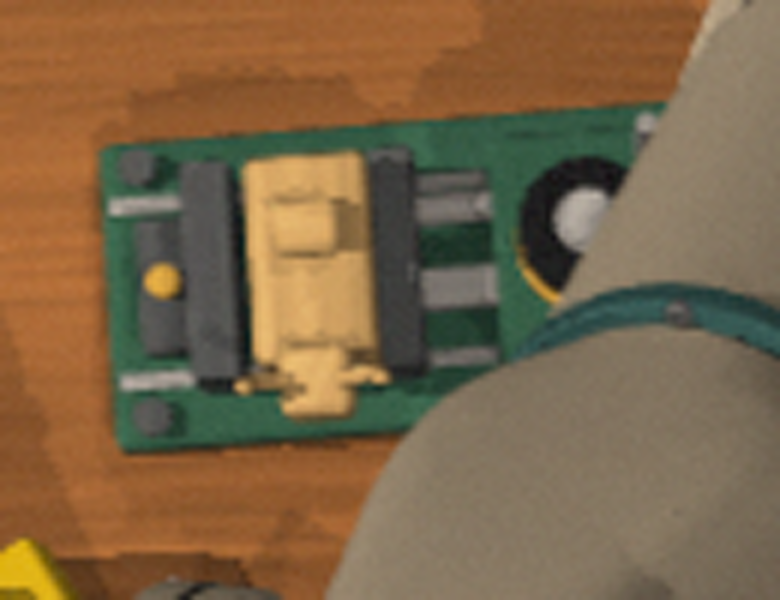

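The jaw is on the blank and a gap of about 4 mm to the fixed jaw remains, so it will tighten in roughly 0.4 rad. Continuing in finer steps.

```bash
python3 -m inch '0.34 -1 0 0 0 0.02 -0.08;0.34 -1 0.1 0 0 0.01 -0.09';python3 -c "
from h import *
st()"; python3 -m inch '0.34 -0.9 0.2 0 0 0 -0.08';python3 -c "
from h import *
st()"
```

```text
clock: 9.25
ee_pos: [580.9, -90.8, 106.4]
tool_rot: [-0.461, -0.537, -0.455, 0.54]
force: [8.0, 1.0, -5.9]
finger_gap: 0.328
t 9.25 pos [580.9 -90.8 106.4] s_tcp 0.247 r 84.4 yaw -0.161 phi -0.192 tilt [ 0.001 -0.009] F [ 8.   1.  -5.9] push 7.7 rad -2.5 gap 30.8
clock: 9.35
ee_pos: [575.0, -89.2, 106.6]
tool_rot: [-0.44, -0.557, -0.431, 0.558]
force: [7.2, -0.8, -5.9]
finger_gap: 0.333
t 9.35 pos [575.  -89.2 106.6] s_tcp 0.320 r 84.1 yaw -0.245 phi -0.265 tilt [ 0.006 -0.011] F [ 7.2 -0.8 -5.9] push 7.2 rad -1.1 gap 31.3
```

```bash
for i in 1 ; do python3 -m inch '0.34 -0.8 0.25 0 0 0 -0.06';python3 -c "
from h import *
st()"; done; python3 -m inch '0.34 -0.8 0.3 0 0 0 -0.06';python3 -c "
from h import *
st()"
```

```text
clock: 9.45
ee_pos: [569.7, -87.4, 106.7]
tool_rot: [0.423, 0.571, 0.41, -0.571]
force: [6.7, -2.3, -6.4]
finger_gap: 0.334
t 9.45 pos [569.7 -87.4 106.7] s_tcp 0.386 r 84.0 yaw -0.310 phi -0.331 tilt [ 0.011 -0.014] F [ 6.7 -2.3 -6.4] push 7.1 rad -0.0 gap 31.4
clock: 9.55
ee_pos: [564.5, -85.4, 106.9]
tool_rot: [0.407, 0.585, 0.39, -0.583]
force: [7.5, -1.5, -5.8]
finger_gap: 0.331
t 9.55 pos [564.5 -85.4 106.9] s_tcp 0.452 r 83.9 yaw -0.374 phi -0.397 tilt [ 0.016 -0.018] F [ 7.5 -1.5 -5.8] push 7.5 rad -1.5 gap 31.1
```

```bash
python3 -m inch '0.34 -0.8 0.35 0 0 0 -0.06';python3 -c "
from h import *
st()"; python3 -m inch '0.34 -0.7 0.35 0 0 0 -0.06';python3 -c "
from h import *
st()"
```

```text
clock: 9.65
ee_pos: [559.3, -83.1, 107.2]
tool_rot: [0.39, 0.599, 0.369, -0.594]
force: [7.5, -1.4, -5.5]
finger_gap: 0.334
t 9.65 pos [559.3 -83.1 107.2] s_tcp 0.520 r 84.0 yaw -0.438 phi -0.465 tilt [ 0.021 -0.022] F [ 7.5 -1.4 -5.5] push 7.3 rad -2.1 gap 31.4
clock: 9.75
ee_pos: [555.0, -80.7, 107.5]
tool_rot: [0.373, 0.612, 0.347, -0.605]
force: [7.4, -2.1, -4.9]
finger_gap: 0.328
t 9.75 pos [555.  -80.7 107.5] s_tcp 0.578 r 83.9 yaw -0.502 phi -0.523 tilt [ 0.026 -0.026] F [ 7.4 -2.1 -4.9] push 7.5 rad -1.9 gap 30.9
```

Still free, at about 0.52 and near the end of the stroke. I'll grip, lift and go back 2 teeth.

```bash
python3 -m inch '1 0.2 -0.1 -0.2 0.026 0.026 -0.03;1 0 0 0 0 0 0;1 0 0 0 0 0 0;1 0 0 0 0 0 0' 45; python3 -c "
from h import *
st()"; python3 -m inch '1 0 0 0.7 0 0 0;1 0 0 0.7 0 0 0'; python3 -c "
from h import *
st()"
```

```text
clock: 10.15
ee_pos: [558.2, -81.7, 106.1]
tool_rot: [0.351, 0.615, 0.349, -0.614]
force: [1.9, 0.4, 0.0]
finger_gap: 0.259
t 10.15 pos [558.2 -81.7 106.1] s_tcp 0.539 r 83.3 yaw -0.535 phi -0.484 tilt [ 0.002 -0.003] F [1.9 0.4 0. ] push 1.5 rad -1.3 gap 24.3
clock: 10.35
ee_pos: [556.7, -80.6, 118.1]
tool_rot: [-0.35, -0.614, -0.349, 0.615]
force: [3.0, -0.5, -6.8]
finger_gap: 0.261
t 10.35 pos [556.7 -80.6 118.1] s_tcp 0.562 r 83.0 yaw -0.536 phi -0.507 tilt [-0.001 -0.002] F [ 3.  -0.5 -6.8] push 2.9 rad -1.0 gap 24.5
```

```bash
python3 -m inch '1 0.8 -0.4 0.1 0 0 0.1;1 0.9 -0.3 0 0 0 0.1;1 0.9 -0.2 0 0 0 0.1;1 0.9 -0.1 0 0 0 0.1'; python3 -c "
from h import *
st()"; python3 -m inch '1 0.9 0 0.1 0 0 0.1;1 0.9 0.1 0 0 0 0.1;1 0.9 0.2 0 0 0 0.1'; python3 -c "
from h import *
st()"
```

```text
clock: 10.75
ee_pos: [589.0, -91.4, 119.3]
tool_rot: [-0.468, -0.528, -0.467, 0.533]
force: [1.8, -0.2, -7.5]
finger_gap: 0.255
t 10.75 pos [589.  -91.4 119.3] s_tcp 0.151 r 83.8 yaw -0.126 phi -0.096 tilt [-0.004 -0.005] F [ 1.8 -0.2 -7.5] push 1.9 rad 0.1 gap 24.0
clock: 11.05
ee_pos: [614.6, -90.4, 119.6]
tool_rot: [0.544, 0.449, 0.543, -0.456]
force: [1.8, -0.4, -6.4]
finger_gap: 0.258
t 11.05 pos [614.6 -90.4 119.6] s_tcp -0.155 r 84.3 yaw 0.183 phi 0.210 tilt [-0.006 -0.009] F [ 1.8 -0.4 -6.4] push 1.7 rad 0.7 gap 24.3
```

```bash
python3 -m inch '1 0.7 0.2 0 0 0 0.08;1 0.5 0.15 0 0 0 0.06'; python3 -c "
from h import *
st()";  python3 -m inch '1 0 0 -0.7 0 0 0;1 0 0 -0.7 0 0 0;1 0 0 -0.1 0 0 0'; python3 -c "
from h import *
st()"
```

```text
clock: 11.25
ee_pos: [626.1, -87.4, 119.0]
tool_rot: [0.575, 0.408, 0.574, -0.416]
force: [3.9, 1.0, -6.1]
finger_gap: 0.26
t 11.25 pos [626.1 -87.4 119. ] s_tcp -0.296 r 84.6 yaw 0.327 phi 0.351 tilt [-0.006 -0.01 ] F [ 3.9  1.  -6.1] push 4.0 rad 0.4 gap 24.5
clock: 11.55
ee_pos: [627.2, -87.8, 105.7]
tool_rot: [0.576, 0.409, 0.573, -0.416]
force: [-1.0, 3.2, 10.9]
finger_gap: 0.256
t 11.55 pos [627.2 -87.8 105.7] s_tcp -0.307 r 85.3 yaw 0.324 phi 0.362 tilt [-0.002 -0.011] F [-1.   3.2 10.9] push 0.2 rad -3.3 gap 24.1
```

Seated again. I'll cage, lower slightly so friction doesn't carry the lever up, then creep.

```bash
python3 -m inch '0.34 0 0 0 0.01 0 0.04;0.34 0 0 0 0 0 0;0.34 0 0 -0.3 0 0 0' 30; python3 -c "
from h import *
st()"; python3 -m inch '0.34 -0.8 -0.3 0 0 0 -0.06';python3 -c "
from h import *
st()"; python3 -m inch '0.34 -0.6 -0.15 0 0 0 -0.05';python3 -c "
from h import *
st()"
```

```text
clock: 11.85
ee_pos: [625.7, -88.6, 104.2]
tool_rot: [0.581, 0.401, 0.582, -0.403]
force: [0.5, 0.2, -0.8]
finger_gap: 0.327
t 11.85 pos [625.7 -88.6 104.2] s_tcp -0.288 r 85.6 yaw 0.362 phi 0.343 tilt [-0.003 -0.002] F [ 0.5  0.2 -0.8] push 0.5 rad 0.0 gap 30.8
clock: 11.95
ee_pos: [618.5, -90.9, 103.8]
tool_rot: [0.569, 0.419, 0.569, -0.42]
force: [6.7, 4.4, -4.8]
finger_gap: 0.325
t 11.95 pos [618.5 -90.9 103.8] s_tcp -0.199 r 85.6 yaw 0.300 phi 0.254 tilt [-0.002 -0.001] F [ 6.7  4.4 -4.8] push 7.6 rad -2.6 gap 30.5
clock: 12.05
ee_pos: [614.5, -91.5, 103.7]
tool_rot: [0.559, 0.435, 0.557, -0.434]
force: [7.5, 2.5, -3.3]
finger_gap: 0.335
t 12.05 pos [614.5 -91.5 103.7] s_tcp -0.152 r 85.3 yaw 0.247 phi 0.207 tilt [ 0.003 -0.001] F [ 7.5  2.5 -3.3] push 7.8 rad -0.9 gap 31.5
```

```bash
python3 -m inch '0.34 -0.7 -0.1 -0.1 0 0 -0.06';python3 -c "
from h import *
st()"; python3 -m inch '0.34 -0.7 -0.1 0 0 0 -0.05';python3 -c "
from h import *
st()"
```

```text
clock: 12.15
ee_pos: [611.0, -91.9, 103.3]
tool_rot: [0.547, 0.454, 0.541, -0.45]
force: [7.2, 2.0, 1.2]
finger_gap: 0.328
t 12.15 pos [611.  -91.9 103.3] s_tcp -0.110 r 85.1 yaw 0.185 phi 0.165 tilt [ 0.01  -0.002] F [7.2 2.  1.2] push 7.4 rad -0.8 gap 30.9
clock: 12.25
ee_pos: [607.1, -92.3, 103.6]
tool_rot: [0.537, 0.469, 0.527, -0.463]
force: [7.3, 1.6, -7.0]
finger_gap: 0.334
t 12.25 pos [607.1 -92.3 103.6] s_tcp -0.064 r 84.9 yaw 0.132 phi 0.119 tilt [ 0.017 -0.003] F [ 7.3  1.6 -7. ] push 7.5 rad -0.7 gap 31.4
```

```bash
python3 -m inch '0.34 -0.7 -0.1 -0.1 0 0 -0.06';python3 -c "
from h import *
st()"; python3 -m inch '0.34 -0.7 0 0 0 0 -0.05';python3 -c "
from h import *
st()"
```

```text
clock: 12.35
ee_pos: [603.7, -92.4, 103.2]
tool_rot: [0.524, 0.487, 0.51, -0.477]
force: [8.5, 3.2, -0.7]
finger_gap: 0.333
t 12.35 pos [603.7 -92.4 103.2] s_tcp -0.025 r 84.7 yaw 0.070 phi 0.080 tilt [ 0.024 -0.004] F [ 8.5  3.2 -0.7] push 8.7 rad -2.5 gap 31.3
clock: 12.45
ee_pos: [600.6, -92.1, 103.5]
tool_rot: [0.514, 0.502, 0.495, -0.489]
force: [9.2, 0.0, -8.6]
finger_gap: 0.329
t 12.45 pos [600.6 -92.1 103.5] s_tcp 0.012 r 84.2 yaw 0.017 phi 0.043 tilt [ 0.032 -0.007] F [ 9.2  0.  -8.6] push 9.2 rad 0.4 gap 31.0
```

The push is rising to 9.2 N, so the jaw is beginning to grip. Small steps now.

```bash
python3 -m inch '0.34 -0.7 0 0 0 0 -0.02';python3 -c "
from h import *
st()"
```

```text
clock: 12.55
ee_pos: [597.6, -92.2, 103.8]
tool_rot: [0.511, 0.509, 0.486, -0.493]
force: [10.4, -0.6, -8.0]
finger_gap: 0.332
t 12.55 pos [597.6 -92.2 103.8] s_tcp 0.047 r 84.2 yaw -0.005 phi 0.008 tilt [ 0.04 -0.01] F [10.4 -0.6 -8. ] push 10.4 rad 0.7 gap 31.2
```

```bash
python3 -m inch '0.34 -0.7 0 -0.1 0 0 -0.02';python3 -c "
from h import *
st()"
```

```text
clock: 12.65
ee_pos: [595.5, -92.5, 103.5]
tool_rot: [0.509, 0.516, 0.478, -0.497]
force: [10.5, 0.4, -3.5]
finger_gap: 0.33
t 12.65 pos [595.5 -92.5 103.5] s_tcp 0.073 r 84.5 yaw -0.026 phi -0.018 tilt [ 0.05  -0.013] F [10.5  0.4 -3.5] push 10.5 rad -0.6 gap 31.0
```

```bash
python3 -m inch '0.34 -0.7 0 0 0 0 -0.01';python3 -c "
from h import *
st()"
```

```text
clock: 12.75
ee_pos: [593.3, -92.6, 103.9]
tool_rot: [0.509, 0.52, 0.472, -0.498]
force: [12.4, 0.1, -8.6]
finger_gap: 0.33
t 12.75 pos [593.3 -92.6 103.9] s_tcp 0.098 r 84.6 yaw -0.036 phi -0.043 tilt [ 0.059 -0.016] F [12.4  0.1 -8.6] push 12.4 rad -0.6 gap 31.0
```

Push is 12.4 N, about 40–45 N of clamping, and the displacement since onset (about 0.16 rad) agrees. Backing off and letting the lever rest.

```bash
python3 -m inch '0.34 0.5 0 0 0 0.02 0;0.2 0.2 0 0 0 0.02 0;-0.2 0 0 0 0.01 0.01 0;-0.2 0 0 0 0 0 0;-0.2 0 0 0 0 0 0';python3 - <<'E'
from h import *
st()
c=viewer.camera("wrist"); cv2.imwrite("pics/w8.png",c["image"])
c=viewer.camera("scene"); cv2.imwrite("pics/s8.png",cv2.resize(c["image"][200:330,220:420],None,fx=4,fy=4,interpolation=cv2.INTER_CUBIC))
E
```

```text
clock: 13.25
ee_pos: [599.0, -92.4, 102.9]
tool_rot: [-0.493, -0.51, -0.487, 0.51]
force: [-0.7, 0.5, -0.3]
finger_gap: 0.59
t 13.25 pos [599.  -92.4 102.9] s_tcp 0.031 r 84.4 yaw -0.041 phi 0.024 tilt [ 0.006 -0.006] F [-0.7  0.5 -0.3] push -0.6 rad -0.5 gap 55.4
```

View pics/w8.png

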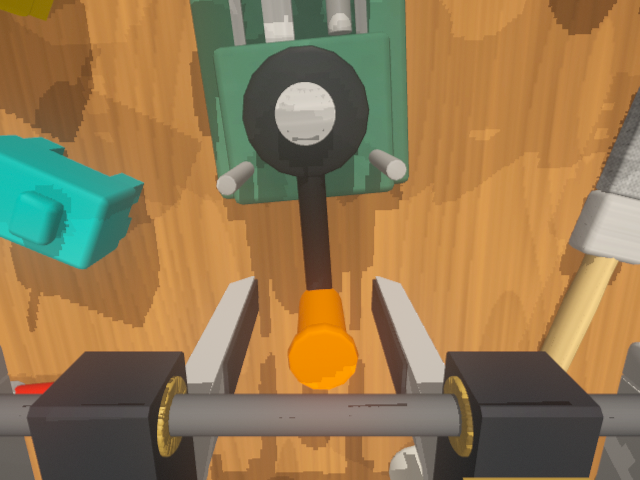

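View pics/s8.png

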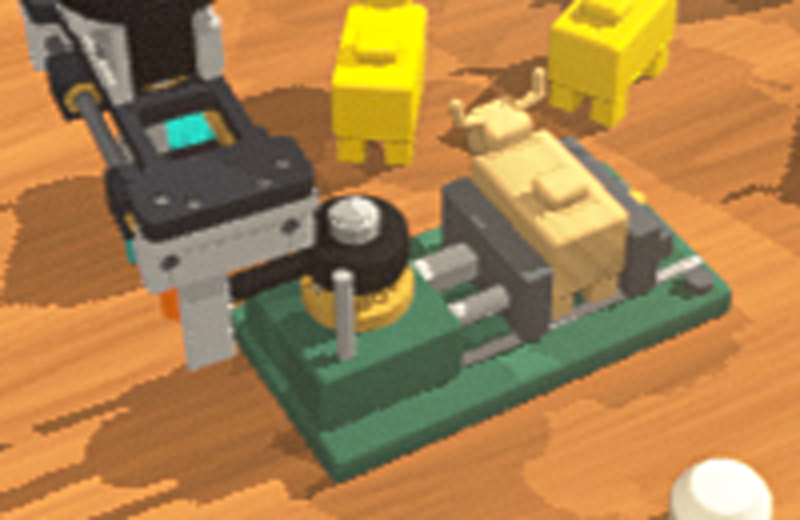

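The wrist view shows the knob at (322,357), free between the fingers. The scene view shows the lever down on its crown and the blank upright between both jaws. Retreating upward.

```bash
python3 -m inch '-0.2 0 0 1 0 0 0;-0.2 0 0 2 0 0 0;-0.2 0 0 3 0 0 0;-0.2 0 0 3 0 0 0;-0.2 0 -1 3 0 0 0';  python3 -m inch '-0.2 0 -4 1 0 0 0;-0.2 0 -4 0 0 0 0;-0.2 0 -2 0 0 0 0;-0.2 0 0 0 0 0 0;-0.2 0 0 0 0 0 0'
python3 - <<'E'
from h import *
st()
c=viewer.camera("scene"); cv2.imwrite("pics/s9.png",c["image"])
cv2.imwrite("pics/s9z.png",cv2.resize(c["image"][200:330,220:420],None,fx=4,fy=4,interpolation=cv2.INTER_CUBIC))
c=viewer.camera("wrist"); cv2.imwrite("pics/w9.png",c["image"])
E
```

```text
clock: 13.85
ee_pos: [594.3, -100.4, 224.9]
tool_rot: [-0.49, -0.508, -0.49, 0.512]
force: [1.2, -0.0, 0.3]
finger_gap: 0.599
clock: 14.35
ee_pos: [596.2, -204.3, 245.6]
tool_rot: [0.494, 0.511, 0.486, -0.509]
force: [-0.4, -0.3, 0.5]
finger_gap: 0.602
t 14.35 pos [ 596.2 -204.3  245.6] s_tcp 0.059 r 196.3 yaw -0.040 phi -0.004 tilt [ 0.01  -0.006] F [-0.4 -0.3  0.5] push -0.4 rad 0.3 gap 56.6
```

View pics/s9.png

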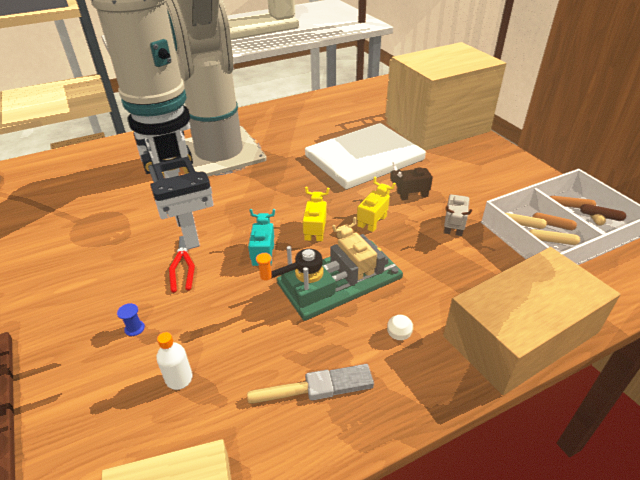

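View pics/s9z.png

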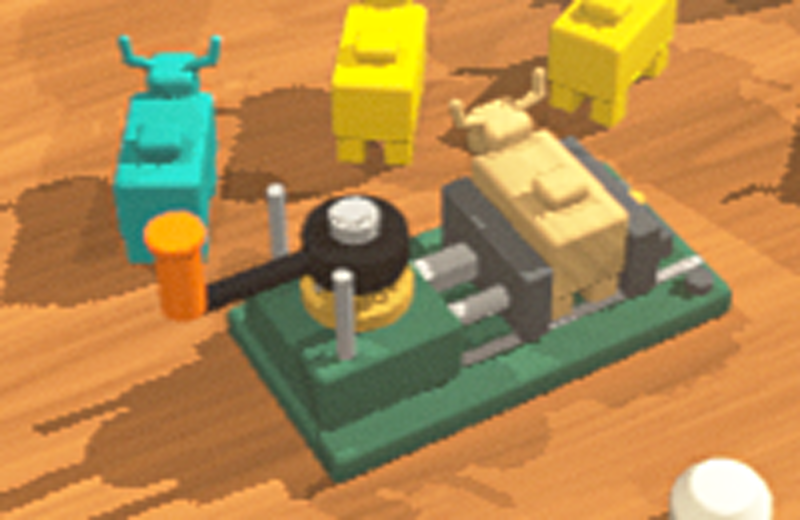

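The hub sits as low on the crown as at the start (stud at crop (354,215) both times). The blank is upright, the bystanders haven't moved, and the arm is clear. Handing in.

```bash
python3 -c "
from station import sign_off
print(sign_off())"
```

```text
the job is handed in; nothing more can be done
None
```

The yak blank is clamped in the green vise, and I handed the job in at about 14.4 s of the 72 s. `sign_off` reports no verdict, so I can't confirm it passed.

- **Strokes:** I turned the lever clockwise in three seated strokes. Between them I gripped the knob, lifted the lever 12–16 mm and swung it back, three teeth the first time and two the second. At the second lift it had not yet gripped.
- **Clamping force:** On the third stroke the push at the knob rose from about 7.5 N (free) to 12.4 N (moving), which means about 40–45 N on the blank. The roughly 0.16 rad turned after the grip began suggests 36–40 N, which broadly agrees. I did not measure the jaw force directly.
- **Last checks:** In the final pictures the lever is down on its crown, the blank stands upright between both jaws, the other things look where they were, and the arm is clear.
- **What was off:** The fingers gripped the knob's rim (gap about 24.5 mm) rather than its post, and this held. On the first lift the lever hit its top stop with about 23 N. During the pushes the tool took up to about 9 N of vertical friction, but the lever dropped back when released.

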